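Seat the pitch comb in a vice screw's thread and check that it sits flat

ROBOT

A 6-joint arm with a two-finger parallel gripper is mounted at the origin on a cart in front of the work surface, level with it; the furniture and walls round the work are solid. World frame = base frame: x ahead of the robot, y to its left, z up, the work surface at z = 0. Lengths are in m, angles in degrees, forces in N, time in s.
With the tool pointing down it reaches from about 0.3 to 0.775 m from the base axis. Payload 14.6 kg.
Tool frame: the origin (TCP) lies midway between the tips of the shut fingers; the grasp point (between the pads) lies 19 mm behind it; z points along the fingers, y is the line along which they close (so a half turn about z gives the same grasp; the last joint's range is limited). The gripper opens to 94 mm and grips with 3 to 60 N. Pads are 16 mm wide; open, the fingers measure 119 mm over their backs; the gripper's body (75 mm by 177 mm) begins 78 mm behind the grasp point.
Start: joints at [-68.675, 17.183, 87.147, -0, 75.671, -3.816], TCP at [0.234, -0.498, 0.183] pointing down, gripper open.
Joint ranges: [-173.82, 173.82], [-45.26, 126.66], [13.44, 144.39], [-59.66, 239.66], [0, 175.72], [-146.38, 146.38]. Speed limits (degrees/s): [127.2, 127.2, 147.25, 180, 180, 180].

INTERFACE

Orientations are given as [roll, pitch, yaw] about the fixed x, y, z axes, in that order (R = Rz(yaw) Ry(pitch) Rx(roll)).
In Python, from rig import r, viewer, job gives the robot as it stands.
- The arm moves only by the tool servo_tool, never from a script. Its arguments are lists of equal length, an entry for each row: "dp": the shift along the tool's x, y, z each as a share of 0.3 m, from -1 to 1, a list of three; "twist": the turn, a rotation vector about the tool's x, y, z each as a share of 90 degrees, from -1 to 1, a list of three; "fingers": the closure, from 0 (fully open) to 1 (shut). In form: {"dp": [[tx, ty, tz], ...], "twist": [[wx, wy, wz], ...], "fingers": [fingers, ...]}. A call has 1 to 10 rows; each row is the pose to reach, as a shift and turn from the pose commanded when the call began, along the tool's axes at that moment; what a row does not reach only later rows make up. A row lasts 1/8 s, in which the tool goes at most 62.5 mm and 10.7 degrees, less where a joint would pass 70% of its speed; a pose out of reach is approached as far as the arm can. A call with a number of a shift or a turn outside -1 to 1 is refused whole. A call with a gripper value outside its range is refused whole. The fingers move at their own pace and stop on an object; "force" is the grip in N (left out, the last holds). Time passes only in rows, so rows that repeat a pose let the fingers close. It gives the time, the measured TCP pose, the force, the opening and the grip force at its end, in the units of the state.
- r.read_state(): the state, without advancing time (a new reading comes with each control period).
- viewer.capture(name): name is "scene" or "top"; returns (picture, depth): 480x640x3 uint8, red, green, blue; 480x640 float32, m along the optical axis (not along the pixel's ray), 0 where there is no reading.
- viewer.get_calibration(name): a dict with "fx", "fy", "cx", "cy" (pixels), "R" (3x3) and "t" (3): a world point X has camera coordinates R X + t. Camera axes: x right, y down, z forward; pixel columns grow to the right and rows downward; lengths in m; the calibration is good to about 2 mm. A picture is of the moment at which its call begins. get_calibration takes no time and is no camera call.
- job.hand_in(): hands the job in; it is judged then, once.
The state is a dict: "clock": time; "qpos": joint angles; "qvel": joint speeds; "effort": joint torques, N m; "tcp_pos": TCP position; "tool_rot": TCP orientation; "force": force on the tool from outside, world axes, zero at the start; "wrist_torque": the same for the moment, N m; "finger_gap": finger opening in m; "grasp_force": force on a finger pad.
Only numpy, scipy, OpenCV 4.12 (cv2) and the standard library are available. Lean on these libraries where they do the work, as an engineer would, in place of code of your own. Each camera call takes 0.05 s, during which the arm holds its last target. There are 200 camera calls.

TASK

Gauge the thread of the vice screw that is clipped in the cradle: take the comb leaf of 10 mm pitch (the one with five coarse teeth) from the board, lay it on the gauge rest at about the middle of the thread and slide it against the screw, feeling gently along the thread until all its teeth drop in and it is fully home and square to the screw. Then let go and check that it does not rock: with a fingertip press the back of its wooden bar towards the screw, first near the left end (seen from the robot) and then near the right end, lightly but so that it bears. Leave the leaf lying flat and seated in the thread so that I can look for light between the teeth, never force it, and do not disturb the other leaf or the things round about.

Things in the scene. Friction and masses are not known exactly. Their poses are not given: they have to be found in the camera images.
- screw_mid (a point): Middle of the steel vice screw's threaded length (y -70 to +70 mm), on its axis; it lies level along this point's y (tommy bar at +y), clipped fast. Nearly square thread, pitch 10 mm, 40 mm over the flat 4.6 mm crests; grooves 5.4 mm wide at the mouth, 4.4 at the root, 5.5 deep. Where along y they lie varies by most of a pitch and is not measured: find by feel or eye. x: level, away from the rest.
- rest_mid (a point): Centre of the level top of the gauge rest, a wooden bar 43.5 x 150 mm fixed beside the screw on the robot's side; same axes as screw_mid, at x = -44 mm, z = -2.5 mm in its frame. Its far edge ends 2.5 mm short of the crests. The leaf is slid on it in +x. V-blocks and clips stand beyond its ends (93 to 117 mm from the middle), up to 17 mm above the screw's axis.
- leaf_ten_grip (a point): Centre of the upright wooden bar (13 mm thick in x, 58 long in y, 45 tall) on the back edge of the 10 mm comb leaf, loose, 150 g; the bar is its grip. 27.5 mm above the plate's underside; x to the teeth, y left, z up. Fully home, the plate's edge bears on the crests: this point is then at x = -68, z = +25 mm in screw_mid's frame, axes parallel; teeth riding on the crests: x = -73.
- leaf_ten_teeth (a point): Middle of the tooth tips of the 10 mm leaf, half-way up its plate; axes as leaf_ten_grip, 53 mm ahead of it in x and 25 mm below. Plate of steel 5 mm thick, 58 mm along y, from the back of the bar to where the teeth begin; five teeth 10 mm apart (y = -20 to 20), 5 mm long, 4.5 mm wide at the base, 3.6 at the tip: 0.45 mm of play each side in a groove.
- leaf_seven_grip (a point): Centre of the bar of the other comb leaf, which stays where it is: the same plate and bar, but eight finer teeth (7 mm apart, 3.5 mm long). The two leaves lie side by side on the board, teeth away from the robot, either one on the left, bars about 40 mm apart end to end.
- cradle: The screw cradle, fixed to the bench: plywood base 132 x 250 x 15 mm with the V-blocks, clips and the clipped screw (the gauge rest is screwed down on it too). Origin on the bench 42 mm below screw_mid, same axes.
- leaf_board: Plywood board 162 x 212 mm on which the leaves lie, fixed; origin at the centre of its underside, x across its short side; its top is 9 mm above the bench, the dark lip round it 13 mm.
- bench_brush: Bench brush, a bystander, 42 x 177 x 41 mm; origin at its underside.
- pliers: Pliers with red grips, a bystander lying flat, 59 x 171 x 12 mm; origin at the underside.
- bit_box: Small dark blue card box, a bystander, 53 x 56 x 62 mm; origin at its underside.
Mind the look-alikes: they are no part of the job. Leave any green or orange look-alike of the part that bears leaf_ten_grip alone.

How it is judged:
By the outcome, as a careful person would: the job done as asked, in the order asked, and still so for the second after the job is handed in, with the robot touching nothing.
It also fails if it takes over 67 s, if anything falls off the work surface, if the arm or the gripper's body presses on something with over 40 N, if the wrist force passes 120 N, or if a joint passes its speed limit or range.

## Working session

There is one attempt and no reset: what is moved stays moved. The work goes in short steps, Python scripts to look and compute and a tool call to move; the robot and the scene stay as the last step left them, time stands still between calls to the robot, and variables do not carry over. Pictures are saved under pics/ and viewed, at most 10 in all, crops included, and the job is handed in when it is done.

Besides the shell and the picture viewer there is one more tool, called as name(argument=value, ...), one argument or row to a line, values as JSON. servo_tool: Moves the arm, as the interface text tells. Its arguments: {"type":"object","properties":{"dp":{"type":"array"},"twist":{"type":"array"},"fingers":{"type":"array"},"force":{"type":"number"}},"required":["dp","twist","fingers"]}

```bash
mkdir -p pics; ls; cat > h.py <<'E'
import numpy as np, cv2
from rig import r, viewer, job
def cap(n,f):
    im,d=viewer.capture(n); cv2.imwrite(f'pics/{f}.png',im[:,:,::-1]); np.savez(f'pics/{f}.npz',im=im,d=d); return im,d
def w(n,u,v,z):
    c=viewer.get_calibration(n); ray=np.array([(u-c['cx'])/c['fx'],(v-c['cy'])/c['fy'],1]); R=np.array(c['R']);t=np.array(c['t'])
    o=-R.T@t; d=R.T@ray; return o+d*(z-o[2])/d[2]
def cloud(n,d):
    c=viewer.get_calibration(n); v,u=np.mgrid[:480,:640]
    P=np.stack([(u-c['cx'])/c['fx']*d,(v-c['cy'])/c['fy']*d,d],-1)
    return (P-np.array(c['t']))@np.array(c['R'])
def pix(n,X):
    c=viewer.get_calibration(n); p=np.array(c['R'])@X+c['t']; return p[0]/p[2]*c['fx']+c['cx'],p[1]/p[2]*c['fy']+c['cy']
E
python3 - <<'E'
from h import *
cap('top','t0');cap('scene','s0')
for n in('top','scene'):
    c=viewer.get_calibration(n);print(n,c['fx'],-np.array(c['R']).T@c['t'],np.round(c['R'],3))
print(r.read_state())
E
```

```text
pics
top 518.8336320842574 [ 0.2570404  -0.17892424  1.35384923] [[ 0.026 -0.999  0.023]
 [-0.981 -0.03  -0.189]
 [ 0.19  -0.018 -0.982]]
scene 607.3183659620246 [-0.05304756  0.66534916  1.24637943] [[-0.824 -0.566  0.008]
 [-0.428  0.614 -0.663]
 [ 0.371 -0.55  -0.748]]
{'clock': 0.1, 'qpos': array([-6.86750209e+01,  1.72120265e+01,  8.71767823e+01,  5.86720836e-04,
        7.56696193e+01, -3.81702907e+00]), 'qvel': array([-0.01589441,  0.04516504, -0.1660909 , -0.07133771, -0.02440368,
        0.11573463]), 'effort': array([ 3.42035564e-03, -5.32637286e+01, -3.53281832e+01,  7.10439566e-02,
        2.34763155e-02, -3.85277815e-05]), 'tcp_pos': array([ 0.23357168, -0.49765734,  0.1821468 ]), 'tool_rot': array([-1.79941739e+02, -4.45663906e-03,  2.51418604e+01]), 'force': array([-0.04277968,  0.6195521 , -0.17708594]), 'wrist_torque': array([0.00238436, 0.04747142, 0.01028576]), 'grasp_force': 0.0, 'finger_gap': 0.09388968681558585}
```

View pics/t0.png

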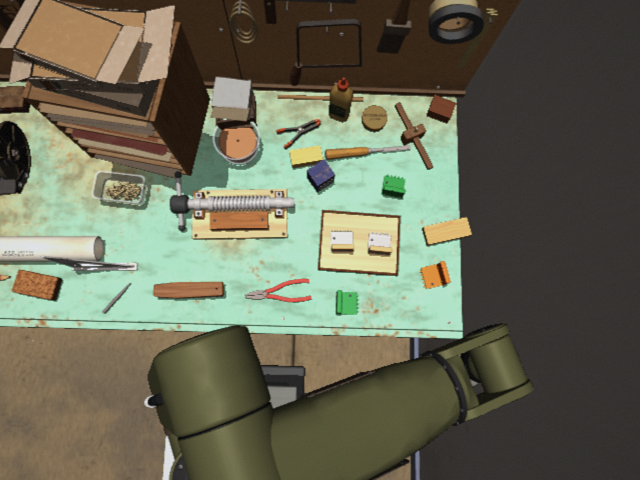

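View pics/s0.png

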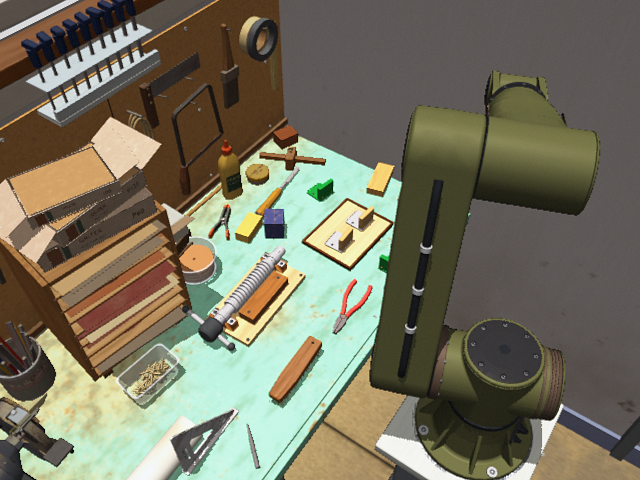

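The top view shows the screw (row ~203, cols 180–293), the rest at (240,220), and the leaves at about (342,240) and (380,243). The tommy bar is at the left. Next I enlarge the leaves and measure.

```bash
python3 - <<'E'
from h import *
t=np.load('pics/t0.npz');s=np.load('pics/s0.npz')
a=cv2.resize(t['im'][215:275,315:405],None,fx=6,fy=6,interpolation=cv2.INTER_CUBIC)
b=cv2.resize(s['im'][195:265,300:390],None,fx=6,fy=6,interpolation=cv2.INTER_CUBIC)[:360]
c=cv2.resize(t['im'][185:240,170:300],None,fx=4,fy=4,interpolation=cv2.INTER_CUBIC)
out=np.zeros((600,800,3),np.uint8)
out[:300,:400]=cv2.resize(a,(400,300));out[:300,400:]=cv2.resize(b,(400,300));out[300:520,:520]=c
cv2.imwrite('pics/z0.png',out[:,:,::-1])
for n,q in(('top',t),('scene',s)):
    P=cloud(n,q['d']);np.save(f'pics/P_{n}.npy',P)
P=np.load('pics/P_top.npy')
for v in(236,240,244,247,250,253): print(v,[tuple(np.round(P[v,u]*1000).astype(int)) for u in(325,335,342,350,362,372,380,388)])
for v in(196,200,203,206,212,220,228,234): print(v,[tuple(np.round(P[v,u]*1000).astype(int)) for u in(195,200,220,240,260,280,285)])
E
```

```text
236 [(np.int64(535), np.int64(-224), np.int64(8)), (np.int64(535), np.int64(-250), np.int64(15)), (np.int64(536), np.int64(-269), np.int64(12)), (np.int64(536), np.int64(-290), np.int64(16)), (np.int64(539), np.int64(-322), np.int64(7)), (np.int64(538), np.int64(-348), np.int64(13)), (np.int64(540), np.int64(-370), np.int64(10)), (np.int64(540), np.int64(-391), np.int64(13))]
240 [(np.int64(525), np.int64(-224), np.int64(6)), (np.int64(525), np.int64(-251), np.int64(9)), (np.int64(526), np.int64(-269), np.int64(9)), (np.int64(524), np.int64(-289), np.int64(22)), (np.int64(528), np.int64(-322), np.int64(8)), (np.int64(527), np.int64(-348), np.int64(15)), (np.int64(528), np.int64(-369), np.int64(13)), (np.int64(529), np.int64(-391), np.int64(10))]
244 [(np.int64(513), np.int64(-224), np.int64(12)), (np.int64(505), np.int64(-248), np.int64(58)), (np.int64(505), np.int64(-266), np.int64(59)), (np.int64(507), np.int64(-287), np.int64(54)), (np.int64(517), np.int64(-322), np.int64(8)), (np.int64(516), np.int64(-348), np.int64(17)), (np.int64(518), np.int64(-370), np.int64(10)), (np.int64(5
[... 3084 characters left out ...]
), (np.int64(574), np.int64(-117), np.int64(14))]
228 [(np.int64(546), np.int64(120), np.int64(8)), (np.int64(545), np.int64(105), np.int64(16)), (np.int64(542), np.int64(49), np.int64(37)), (np.int64(544), np.int64(-2), np.int64(36)), (np.int64(546), np.int64(-54), np.int64(35)), (np.int64(552), np.int64(-104), np.int64(14)), (np.int64(552), np.int64(-118), np.int64(15))]
234 [(np.int64(529), np.int64(117), np.int64(15)), (np.int64(529), np.int64(104), np.int64(15)), (np.int64(530), np.int64(52), np.int64(17)), (np.int64(533), np.int64(0), np.int64(10)), (np.int64(533), np.int64(-53), np.int64(19)), (np.int64(537), np.int64(-105), np.int64(9)), (np.int64(537), np.int64(-118), np.int64(10))]
```

View pics/z0.png

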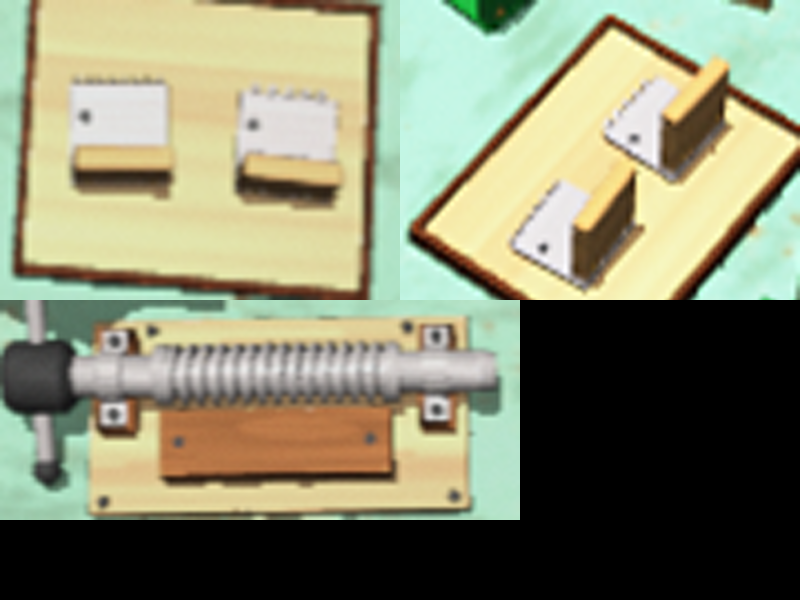

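Top-left crop: the right-hand leaf (crop 290,95 → image ~(380,236)) has five coarse teeth, so it is the 10 mm leaf. The left one is the 7 mm leaf. Next I fit edges on rectified planes.

```bash
cat >> h.py <<'E'
def rect(n,im,z,x0,x1,y0,y1,s=0.0005):
    # rows: x decreasing downward (away=up), cols: y decreasing rightward
    xs=np.arange(x1,x0,-s);ys=np.arange(y1,y0,-s)
    X=np.stack(np.broadcast_arrays(xs[:,None],ys[None,:],z),-1)
    c=viewer.get_calibration(n);p=X@np.array(c['R']).T+c['t']
    return cv2.remap(im,(p[...,0]/p[...,2]*c['fx']+c['cx']).astype(np.float32),(p[...,1]/p[...,2]*c['fy']+c['cy']).astype(np.float32),cv2.INTER_CUBIC)
E
python3 - <<'E'
from h import *
t=np.load('pics/t0.npz')['im']
a=rect('top',t,.059,.47,.57,-.42,-.22)      # bar-top plane
b=rect('top',t,.014,.47,.57,-.42,-.22)      # plate-top plane
c=rect('top',t,.0395,.51,.65,-.125,.125)   # rest-top plane
d=rect('top',t,.052,.51,.65,-.125,.125)
out=np.zeros((600,800,3),np.uint8);out[:200,:400]=a;out[:200,400:]=b
out[210:490,:500]=c
for k in range(0,400,40): out[195:200,k]=255;out[195:200,400+k]=255
cv2.imwrite('pics/z1.png',out[:,:,::-1])
# bar top segmentation
def fit(img,x1,y1,m,name,s=.0005):
    n,l,st,ce=cv2.connectedComponentsWithStats(m.astype(np.uint8))
    for i in range(1,n):
        if st[i,4]>600:
            q=np.argwhere(l==i)[:,::-1].astype(np.float32); (cx,cy),(w_,h_),an=cv2.minAreaRect(q)
            print(name,'x',round(x1-cy*s,4),'y',round(y1-cx*s,4),'size',w_*s,h_*s,'ang',an)
hs=cv2.cvtColor(a,cv2.COLOR_RGB2HSV)
print(hs[130:160:6,280].tolist(),hs[100,280],hs[190,200])
fit(a,.57,-.22,(hs[...,1]>95)&(hs[...,2]>150),'bar')
hb=cv2.cvtColor(b,cv2.COLOR_RGB2HSV);fit(b,.57,-.22,(hb[...,1]<40)&(hb[...,2]>150),'plate')
hc=cv2.cvtColor(c,cv2.COLOR_RGB2HSV);fit(c,.65,.125,(hc[...,0]<15)&(hc[...,1]>130)&(hc[...,2]>110),'rest')
E
```

```text
[[17, 22, 209], [20, 97, 202], [22, 104, 227], [22, 101, 227], [19, 114, 214]] [  9   8 226] [ 26  73 226]
bar x 0.4997 y -0.2675 size 0.0115 0.056 ang 90.0
bar x 0.4964 y -0.3648 size 0.05693144607543946 0.01105262565612793 ang 4.159642219543457
plate x 0.5301 y -0.2665 size 0.038016902923583985 0.059286380767822264 ang 87.82526397705078
plate x 0.5287 y -0.3662 size 0.0425 0.059500000000000004 ang 90.0
rest x 0.5653 y 0.0017 size 0.0446192626953125 0.14911373901367186 ang 87.1375961303711
```

View pics/z1.png

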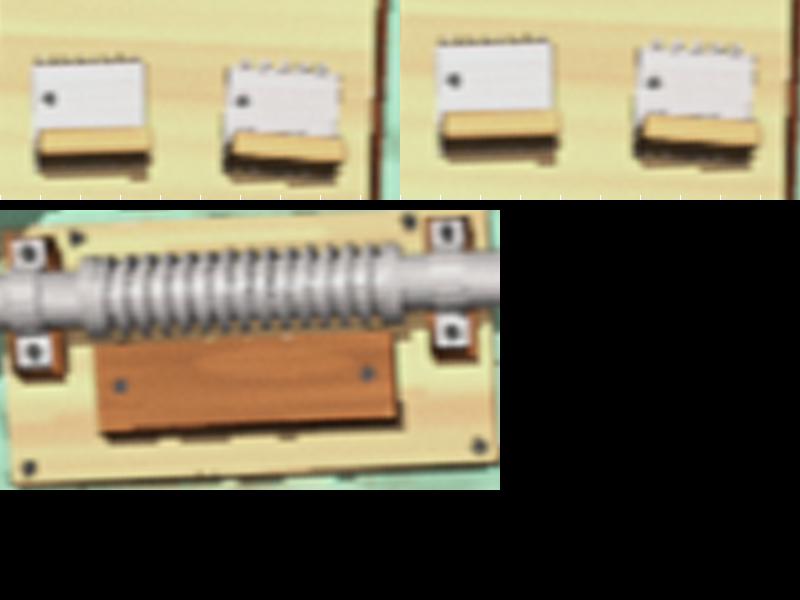

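Five teeth are clear on the right leaf. Its bar centre is at (0.4964, −0.3648) with yaw −4.2°; the rest centre is at (0.5653, 0.0017) with yaw about +3°. Now a helper to work out the moves.

```bash
cat >> h.py <<'E'
from scipy.spatial.transform import Rotation as Ro
def mv(x,y,z,yaw,pitch=0,frm=None):
    s=r.read_state(); T=Ro.from_euler('xyz',s['tool_rot'] if frm is None else frm[3:],degrees=True); p=s['tcp_pos'] if frm is None else np.array(frm[:3])
    G=Ro.from_euler('xyz',[180,pitch,yaw],degrees=True) if np.isscalar(pitch) else pitch
    print('dp',np.round(T.inv().apply(np.array([x,y,z])-p)/.3,4),'tw',np.round((T.inv()*G).as_rotvec()/np.pi*2,4))
def st():
    s=r.read_state();print({k:np.round(s[k],4).tolist() for k in('clock','tcp_pos','tool_rot','force','finger_gap','grasp_force')})
E
python3 -c "
from h import *
mv(.4964,-.3648,.12,85.8)
mv(.4964,-.3648,.021,85.8,0,[.4964,-.3648,.12,180,0,85.8])"
```

```text
dp [ 0.9812 -0.0285  0.2073] tw [-6.00e-04 -4.00e-04 -6.74e-01]
dp [ 0.   -0.    0.33] tw [0. 0. 0.]
```

servo_tool(
  dp=[
    [0.33, -0.01, 0.03],
    [0.66, -0.02, 0.1],
    [0.98, -0.0285, 0.2],
    [0.981, -0.0285, 0.207],
    [0.981, -0.0285, 0.207],
    [0.981, -0.0285, 0.207],
    [0.981, -0.0285, 0.207],
    [0.981, -0.0285, 0.207],
    [0.981, -0.0285, 0.207],
  ],
  twist=[
    [0, 0, -0.11],
    [0, 0, -0.22],
    [0, 0, -0.34],
    [0, 0, -0.45],
    [0, 0, -0.56],
    [0, 0, -0.674],
    [0, 0, -0.674],
    [0, 0, -0.674],
    [0, 0, -0.674],
  ],
  fingers=[0.4, 0.4, 0.4, 0.4, 0.4, 0.4, 0.4, 0.4, 0.4],
  force=15,
)

```text
clock: 1.23
tcp_pos: [0.4961, -0.3656, 0.1208]
tool_rot: [180.0, 0.0, 85.6]
force: [-0.5, -0.7, 0.6]
finger_gap: 0.0566
grasp_force: 0.0
```

```bash
python3 - <<'E'
from h import *
st(); mv(.4964,-.3648,.021,85.8)
im,d=cap('scene','s1')
P=cloud('scene',d); s=np.load('pics/P_scene.npy')
cv2.imwrite('pics/s1c.png',cv2.resize(im[150:270,270:430],None,fx=5,fy=5,interpolation=cv2.INTER_CUBIC)[:,:,::-1])
E
```

```text
{'clock': 1.225, 'tcp_pos': [0.4961, -0.3656, 0.1208], 'tool_rot': [179.9846, 0.0101, 85.6147], 'force': [-0.4703, -0.666, 0.5976], 'finger_gap': 0.0566, 'grasp_force': 0.0}
dp [0.0027 0.0008 0.3326] tw [ 0.0002  0.0001 -0.0021]
```

View pics/s1c.png

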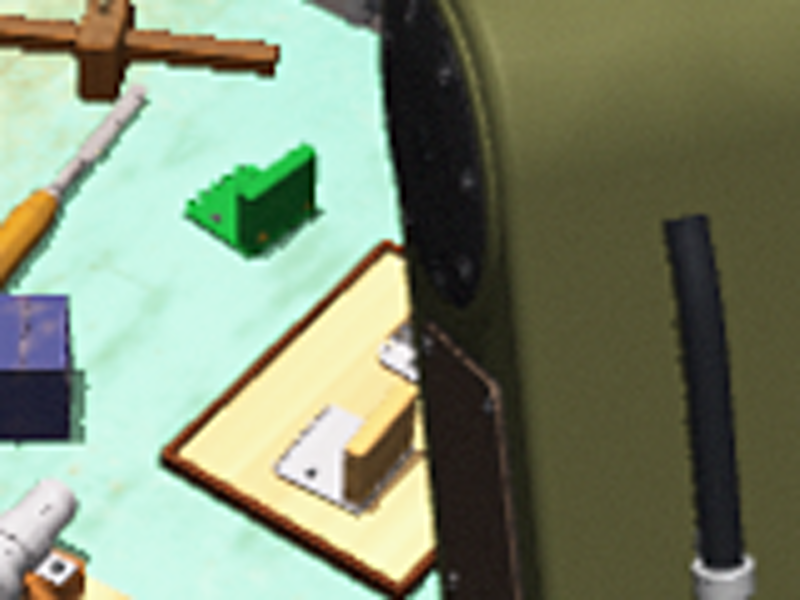

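The arm hides the 10 mm leaf (only its corner shows at crop 400,350), but the clearances are ample, so I descend and close.

servo_tool(
  dp=[
    [0.001, 0.001, 0.15],
    [0.0027, 0.001, 0.28],
    [0.0027, 0.001, 0.333],
    [0.0027, 0.001, 0.333],
    [0.0027, 0.001, 0.333],
    [0.0027, 0.001, 0.333],
    [0.0027, 0.001, 0.333],
    [0.0027, 0.001, 0.333],
    [0.0027, 0.001, 0.333],
    [0.0027, 0.001, 0.333],
  ],
  twist=[
    [0, 0, -0.002],
    [0, 0, -0.002],
    [0, 0, -0.002],
    [0, 0, -0.002],
    [0, 0, -0.002],
    [0, 0, -0.002],
    [0, 0, -0.002],
    [0, 0, -0.002],
    [0, 0, -0.002],
    [0, 0, -0.002],
  ],
  fingers=[0.4, 0.4, 0.4, 0.6, 0.8, 1, 1, 1, 1, 1],
  force=15,
)

```text
clock: 2.52
tcp_pos: [0.4971, -0.3645, 0.0212]
tool_rot: [180.0, 0.0, 86.0]
force: [0.3, 0.7, 5.6]
finger_gap: 0.013
grasp_force: 15.0
```

```bash
python3 -c "
from h import *
st()"
```

```text
{'clock': 2.525, 'tcp_pos': [0.4971, -0.3645, 0.0212], 'tool_rot': [179.9525, 0.0288, 85.9804], 'force': [0.3208, 0.717, 5.636], 'finger_gap': 0.013, 'grasp_force': 14.9891}
```

```bash
python3 -c "
from h import *
mv(.4971,-.3645,.13,86); mv(.5293,-.0002,.13,93);mv(.5293,-.0002,.09,93)"
```

```text
dp [-1.000e-04  2.000e-04 -3.627e-01] tw [ 0.0005  0.0003 -0.0002]
dp [ 1.2187  0.0222 -0.3633] tw [ 0.0005  0.0004 -0.078 ]
dp [ 1.2188  0.0221 -0.23  ] tw [ 0.0005  0.0004 -0.078 ]
```

servo_tool(
  dp=[
    [0, 0, -0.1],
    [0, 0, -0.25],
    [0.05, 0, -0.36],
    [0.2, 0.002, -0.363],
    [0.4, 0.005, -0.363],
    [0.6, 0.01, -0.363],
    [0.8, 0.015, -0.363],
    [0.95, 0.019, -0.363],
    [0.95, 0.019, -0.363],
  ],
  twist=[
    [0, 0, 0],
    [0, 0, 0],
    [0, 0, 0],
    [0, 0, -0.02],
    [0, 0, -0.04],
    [0, 0, -0.06],
    [0, 0, -0.07],
    [0, 0, -0.078],
    [0, 0, -0.078],
  ],
  fingers=[1, 1, 1, 1, 1, 1, 1, 1, 1],
)

```text
clock: 3.65
tcp_pos: [0.5223, -0.0779, 0.1292]
tool_rot: [-179.9, -0.0, 93.2]
force: [-0.6, -0.5, -0.9]
finger_gap: 0.013
grasp_force: 15.0
```

```bash
python3 -c "
from h import *
st(); mv(.5293,-.0002,.085,93)"
```

```text
{'clock': 3.65, 'tcp_pos': [0.5223, -0.0779, 0.1292], 'tool_rot': [-179.9483, -0.0252, 93.2125], 'force': [-0.572, -0.5374, -0.8667], 'finger_gap': 0.013, 'grasp_force': 14.9986}
dp [0.2572 0.038  0.1475] tw [-0.0006 -0.0003  0.0024]
```

servo_tool(
  dp=[
    [0.13, 0.02, 0.05],
    [0.25, 0.038, 0.1],
    [0.257, 0.038, 0.1475],
    [0.257, 0.038, 0.1475],
    [0.257, 0.038, 0.1475],
  ],
  twist=[
    [0, 0, 0],
    [0, 0, 0],
    [0, 0, 0],
    [0, 0, 0],
    [0, 0, 0],
  ],
  fingers=[1, 1, 1, 1, 1],
)

```text
clock: 4.28
tcp_pos: [0.53, -0.004, 0.0857]
tool_rot: [180.0, 0.0, 92.9]
force: [-0.7, 0.0, -2.0]
finger_gap: 0.0126
grasp_force: 15.0
```

```bash
python3 - <<'E'
from h import *
st(); mv(.5293,-.0002,.0525,93)
im,d=cap('scene','s2'); im2,d2=cap('top','t2')
o=np.zeros((600,800,3),np.uint8)
o[:,:500]=cv2.resize(im[235:355,190:290],(500,600),interpolation=cv2.INTER_CUBIC)
o[:240,500:]=cv2.resize(im2[170:250,190:290],(300,240),interpolation=cv2.INTER_CUBIC)
cv2.imwrite('pics/z2.png',o[:,:,::-1])
E
```

```text
{'clock': 4.275, 'tcp_pos': [0.53, -0.004, 0.0857], 'tool_rot': [179.9788, 0.0099, 92.9238], 'force': [-0.6737, 0.0242, -2.0063], 'finger_gap': 0.0126, 'grasp_force': 14.9998}
dp [ 0.0128 -0.0018  0.1107] tw [ 0.0002  0.0001 -0.0008]
```

View pics/z2.png

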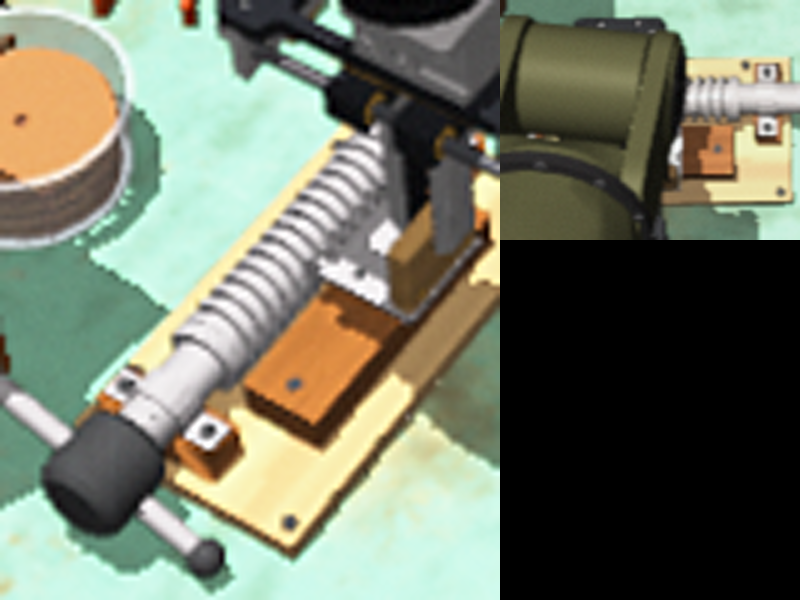

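Scene crop: the leaf is held level above the rest (plate at crop 350,275), with its teeth pointing to the screw and all clear. I lower it.

servo_tool(
  dp=[
    [0.012, -0.002, 0.06],
    [0.0128, -0.002, 0.1],
    [0.0128, -0.002, 0.106],
    [0.0128, -0.002, 0.106],
    [0.0128, -0.002, 0.106],
  ],
  twist=[
    [0, 0, 0],
    [0, 0, 0],
    [0, 0, 0],
    [0, 0, 0],
    [0, 0, 0],
  ],
  fingers=[1, 1, 1, 1, 1],
)

```text
clock: 5.0
tcp_pos: [0.5293, 0.0009, 0.054]
tool_rot: [180.0, 0.0, 93.0]
force: [0.7, 0.5, -0.3]
finger_gap: 0.0129
grasp_force: 15.0
```

servo_tool(
  dp=[
    [0, 0, 0.002],
    [0, 0, 0.004],
    [0, 0, 0.004],
    [0, 0, 0.004],
  ],
  twist=[
    [0, 0, 0],
    [0, 0, 0],
    [0, 0, 0],
    [0, 0, 0],
  ],
  fingers=[1, 1, 1, 1],
)

```text
clock: 5.5
tcp_pos: [0.529, 0.001, 0.0523]
tool_rot: [180.0, 0.0, 93.0]
force: [-0.1, -0.1, -2.0]
finger_gap: 0.0128
grasp_force: 15.0
```

servo_tool(
  dp=[
    [0, 0, 0.002],
    [0, 0, 0.003],
    [0, 0, 0.003],
    [0, 0, 0.003],
  ],
  twist=[
    [0, 0, 0],
    [0, 0, 0],
    [0, 0, 0],
    [0, 0, 0],
  ],
  fingers=[1, 1, 1, 1],
)

```text
clock: 6.0
tcp_pos: [0.5291, 0.0011, 0.0517]
tool_rot: [180.0, -0.0, 93.0]
force: [-2.8, 2.3, 5.9]
finger_gap: 0.0126
grasp_force: 15.0
```

servo_tool(
  dp=[
    [0, 0, 0.002],
    [0, 0, 0.003],
    [0, 0, 0.003],
    [0, 0, 0.003],
  ],
  twist=[
    [0, 0, 0],
    [0, 0, 0],
    [0, 0, 0],
    [0, 0, 0],
  ],
  fingers=[1, 1, 1, 1],
)

```text
clock: 6.5
tcp_pos: [0.5291, 0.0012, 0.0515]
tool_rot: [180.0, -0.0, 93.0]
force: [-9.2, 3.5, 14.7]
finger_gap: 0.0128
grasp_force: 15.0
```

servo_tool(
  dp=[
    [0, 0, -0.002],
    [0, 0, -0.0035],
    [0, 0, -0.0035],
    [0, 0, -0.0035],
  ],
  twist=[
    [0, 0, 0],
    [0, 0, 0],
    [0, 0, 0],
    [0, 0, 0],
  ],
  fingers=[0.8, 0.8, 1, 1],
  force=8,
)

```text
clock: 7.0
tcp_pos: [0.529, 0.0009, 0.0514]
tool_rot: [-180.0, 0.0, 93.0]
force: [0.6, -0.6, -1.5]
finger_gap: 0.0131
grasp_force: 8.0
```

```bash
python3 - <<'E'
from h import *
st()
sm=np.array([.6092,.0040]);th=np.radians(3);ex=np.array([np.cos(th),np.sin(th)])
p=r.read_state()['tcp_pos'][:2]-sm;print(p@ex,p@[-ex[1],ex[0]])
im,d=cap('scene','s3')
o=cv2.resize(im[245:345,210:300],(540,600),interpolation=cv2.INTER_CUBIC)
cv2.imwrite('pics/z3.png',o[:,:,::-1])
E
```

```text
{'clock': 7.0, 'tcp_pos': [0.529, 0.0009, 0.0514], 'tool_rot': [-179.998, 0.0017, 92.9969], 'force': [0.6135, -0.5637, -1.5194], 'finger_gap': 0.0131, 'grasp_force': 7.9991}
-0.08022341331880577 0.0011213436237397408
```

View pics/z3.png

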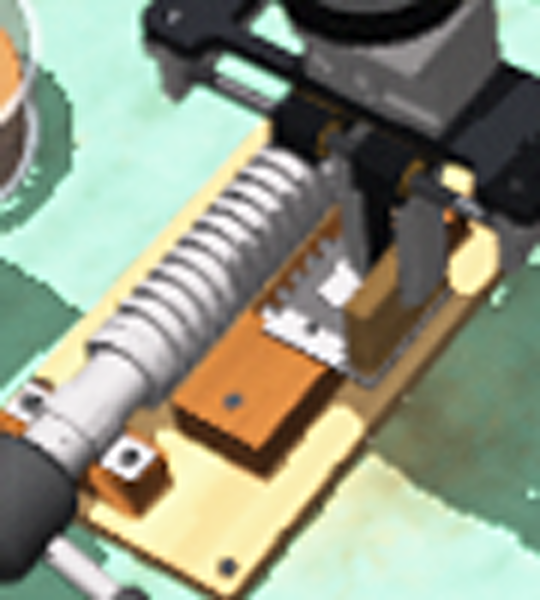

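The leaf lies flat on the rest, five teeth facing the screw, about 7 mm short. I slide it forward.

servo_tool(
  dp=[
    [0, 0.006, 0],
    [0, 0.012, 0],
    [0, 0.0167, 0],
    [0, 0.0167, 0],
    [0, 0.0167, 0],
  ],
  twist=[
    [0, 0, 0],
    [0, 0, 0],
    [0, 0, 0],
    [0, 0, 0],
    [0, 0, 0],
  ],
  fingers=[1, 1, 1, 1, 1],
)

```text
clock: 7.68
tcp_pos: [0.534, 0.0012, 0.0515]
tool_rot: [-180.0, -0.0, 93.0]
force: [-0.2, -0.3, -1.1]
finger_gap: 0.0127
grasp_force: 8.0
```

servo_tool(
  dp=[
    [0, 0.0016, 0],
    [0, 0.0033, 0],
    [0, 0.0033, 0],
    [0, 0.0033, 0],
  ],
  twist=[
    [0, 0, 0],
    [0, 0, 0],
    [0, 0, 0],
    [0, 0, 0],
  ],
  fingers=[1, 1, 1, 1],
)

```text
clock: 8.18
tcp_pos: [0.535, 0.0013, 0.0515]
tool_rot: [-180.0, 0.0, 93.0]
force: [0.1, 0.3, -1.1]
finger_gap: 0.013
grasp_force: 8.0
```

servo_tool(
  dp=[
    [0, 0.0016, 0],
    [0, 0.0033, 0],
    [0, 0.0033, 0],
    [0, 0.0033, 0],
  ],
  twist=[
    [0, 0, 0],
    [0, 0, 0],
    [0, 0, 0],
    [0, 0, 0],
  ],
  fingers=[1, 1, 1, 1],
)

```text
clock: 8.68
tcp_pos: [0.536, 0.0013, 0.0515]
tool_rot: [-180.0, -0.0, 93.0]
force: [1.1, -0.1, -1.5]
finger_gap: 0.013
grasp_force: 8.0
```

servo_tool(
  dp=[
    [0, 0.0016, 0],
    [0, 0.0033, 0],
    [0, 0.0033, 0],
  ],
  twist=[
    [0, 0, 0],
    [0, 0, 0],
    [0, 0, 0],
  ],
  fingers=[1, 1, 1],
)

```text
clock: 9.05
tcp_pos: [0.537, 0.0014, 0.0516]
tool_rot: [180.0, -0.0, 93.0]
force: [0.5, 1.1, -0.6]
finger_gap: 0.0132
grasp_force: 8.0
```

servo_tool(
  dp=[
    [0, 0.0012, 0],
    [0, 0.0025, 0],
    [0, 0.0025, 0],
  ],
  twist=[
    [0, 0, 0],
    [0, 0, 0],
    [0, 0, 0],
  ],
  fingers=[1, 1, 1],
)

```text
clock: 9.43
tcp_pos: [0.5378, 0.0014, 0.0516]
tool_rot: [180.0, 0.0, 93.0]
force: [0.4, 0.5, -1.7]
finger_gap: 0.0131
grasp_force: 8.0
```

servo_tool(
  dp=[
    [0, 0.0012, 0],
    [0, 0.0025, 0],
    [0, 0.0025, 0],
  ],
  twist=[
    [0, 0, 0],
    [0, 0, 0],
    [0, 0, 0],
  ],
  fingers=[1, 1, 1],
)

```text
clock: 9.8
tcp_pos: [0.5385, 0.0015, 0.0516]
tool_rot: [180.0, -0.0, 93.0]
force: [-0.3, -0.7, -2.1]
finger_gap: 0.013
grasp_force: 8.0
```

servo_tool(
  dp=[
    [0, 0.0012, 0],
    [0, 0.0025, 0],
    [0, 0.0025, 0],
  ],
  twist=[
    [0, 0, 0],
    [0, 0, 0],
    [0, 0, 0],
  ],
  fingers=[1, 1, 1],
)

```text
clock: 10.18
tcp_pos: [0.5388, 0.0015, 0.0515]
tool_rot: [-179.9, -0.0, 93.0]
force: [-4.9, 0.3, 2.0]
finger_gap: 0.013
grasp_force: 8.0
```

Contact at x≈0.5387. I feel along the thread under a light preload.

servo_tool(
  dp=[
    [0.001, 0, 0],
    [0.002, 0, 0],
    [0.002, 0, 0],
  ],
  twist=[
    [0, 0, 0],
    [0, 0, 0],
    [0, 0, 0],
  ],
  fingers=[1, 1, 1],
)

```text
clock: 10.55
tcp_pos: [0.5388, 0.0018, 0.0516]
tool_rot: [-179.9, 0.0, 93.0]
force: [-4.6, -2.2, 2.4]
finger_gap: 0.0127
grasp_force: 8.0
```

servo_tool(
  dp=[
    [0.001, 0, 0],
    [0.002, 0, 0],
    [0.002, 0, 0],
  ],
  twist=[
    [0, 0, 0],
    [0, 0, 0],
    [0, 0, 0],
  ],
  fingers=[1, 1, 1],
)

```text
clock: 10.92
tcp_pos: [0.5388, 0.0022, 0.0516]
tool_rot: [-179.9, 0.0, 93.0]
force: [-5.3, -4.3, 2.3]
finger_gap: 0.0126
grasp_force: 8.0
```

servo_tool(
  dp=[
    [-0.002, 0, 0],
    [-0.004, 0, 0],
    [-0.006, 0, 0],
    [-0.006, 0, 0],
  ],
  twist=[
    [0, 0, 0],
    [0, 0, 0],
    [0, 0, 0],
    [0, 0, 0],
  ],
  fingers=[1, 1, 1, 1],
)

```text
clock: 11.42
tcp_pos: [0.5388, 0.0012, 0.0516]
tool_rot: [-179.9, -0.0, 93.0]
force: [-4.8, 2.4, 2.7]
finger_gap: 0.0126
grasp_force: 8.0
```

servo_tool(
  dp=[
    [-0.001, 0, 0],
    [-0.002, 0, 0],
    [-0.002, 0, 0],
  ],
  twist=[
    [0, 0, 0],
    [0, 0, 0],
    [0, 0, 0],
  ],
  fingers=[1, 1, 1],
)

```text
clock: 11.8
tcp_pos: [0.5388, 0.0008, 0.0516]
tool_rot: [-179.9, -0.0, 93.0]
force: [-5.5, 3.3, 3.7]
finger_gap: 0.0127
grasp_force: 8.0
```

servo_tool(
  dp=[
    [-0.001, 0, 0],
    [-0.002, 0, 0],
    [-0.002, 0, 0],
  ],
  twist=[
    [0, 0, 0],
    [0, 0, 0],
    [0, 0, 0],
  ],
  fingers=[1, 1, 1],
)

```text
clock: 12.18
tcp_pos: [0.5388, 0.0003, 0.0517]
tool_rot: [-179.9, -0.1, 93.0]
force: [-6.7, 4.7, 4.4]
finger_gap: 0.0131
grasp_force: 8.0
```

servo_tool(
  dp=[
    [-0.001, 0, 0],
    [-0.002, 0, 0],
    [-0.002, 0, 0],
  ],
  twist=[
    [0, 0, 0],
    [0, 0, 0],
    [0, 0, 0],
  ],
  fingers=[1, 1, 1],
)

```text
clock: 12.55
tcp_pos: [0.5387, -0.0002, 0.0517]
tool_rot: [-179.9, -0.1, 93.0]
force: [-7.3, 5.3, 5.3]
finger_gap: 0.013
grasp_force: 8.0
```

```bash
python3 - <<'E'
from h import *
im,d=cap('scene','s4'); a=np.load('pics/s3.npz')['im']
A=cv2.resize(a[270:320,235:285],(400,400),interpolation=cv2.INTER_CUBIC)
B=cv2.resize(im[270:320,235:285],(400,400),interpolation=cv2.INTER_CUBIC)
cv2.imwrite('pics/z4.png',np.hstack([A,B])[:,:,::-1])
E
```

```text
(no output)
```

View pics/z4.png

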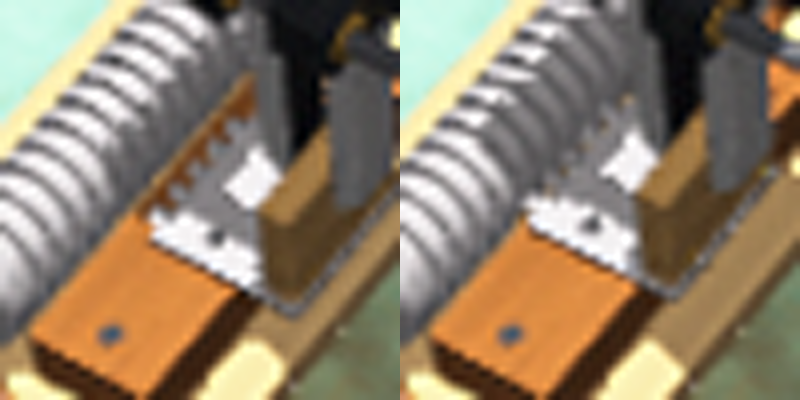

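Right crop: orange still shows between the teeth (crop 540–620, 110–200), so the teeth ride on the crests and are not home. I check whether the leaf follows the gripper.

```bash
python3 - <<'E'
from h import *
ex=np.array([.9986,.0523,0]);ey=np.array([-.0523,.9986,0])
X=np.array([.535,.02,.0445]);
for v in(ex,ey):print(np.array(pix('scene',X+.01*v))-pix('scene',X))
a=np.load('pics/s3.npz')['im'];b=np.load('pics/s4.npz')['im']
# plate template track (left visible portion w/ hole)
g=lambda i:cv2.cvtColor(i,cv2.COLOR_RGB2GRAY)
def up(i,s=10): return cv2.resize(g(i),None,fx=s,fy=s,interpolation=cv2.INTER_CUBIC)
T=up(a[294:307,253:270]);S=up(b[285:315,240:280])
m=cv2.matchTemplate(S,T,cv2.TM_CCOEFF_NORMED);_,v,_,l=cv2.minMaxLoc(m);sh=np.array([240+l[0]/10-253,285+l[1]/10-294]);print(v,sh)
J=np.stack([np.array(pix('scene',X+.001*v))-pix('scene',X) for v in(ex,ey)],1);print('leaf moved mm ex,ey',np.linalg.solve(J,sh))
s=r.read_state();d=s['tcp_pos']-[.529,.0009,.0514];print('tcp moved',d@ex,d@ey)
E
```

```text
[-3.38558941 -1.77007721]
[-2.36909935  2.86918545]
0.9260913729667664 [-2.9 -2. ]
leaf moved mm ex,ey [ 9.37030541 -1.18186889]
tcp moved 0.009655113070732102 -0.0016203650587101935
```

The leaf follows the gripper. I ease the preload and carry on towards −y.

servo_tool(
  dp=[
    [0, -0.001, -0.001],
    [-0.002, -0.001, -0.001],
    [-0.002, -0.001, -0.001],
  ],
  twist=[
    [0, 0, 0],
    [0, 0, 0],
    [0, 0, 0],
  ],
  fingers=[1, 1, 1],
  force=12,
)

```text
clock: 12.98
tcp_pos: [0.5389, -0.0014, 0.0517]
tool_rot: [-180.0, -0.0, 93.0]
force: [-2.7, 2.1, 0.5]
finger_gap: 0.0131
grasp_force: 12.0
```

servo_tool(
  dp=[
    [-0.001, 0, 0],
    [-0.002, 0, 0],
    [-0.002, 0, 0],
  ],
  twist=[
    [0, 0, 0],
    [0, 0, 0],
    [0, 0, 0],
  ],
  fingers=[1, 1, 1],
)

```text
clock: 13.35
tcp_pos: [0.539, -0.0022, 0.0518]
tool_rot: [-180.0, 0.0, 93.0]
force: [-3.9, 0.9, -0.2]
finger_gap: 0.0128
grasp_force: 12.0
```

servo_tool(
  dp=[
    [-0.001, 0, 0],
    [-0.002, 0, 0],
    [-0.002, 0, 0],
  ],
  twist=[
    [0, 0, 0],
    [0, 0, 0],
    [0, 0, 0],
  ],
  fingers=[1, 1, 1],
)

```text
clock: 13.72
tcp_pos: [0.5391, -0.0027, 0.0518]
tool_rot: [-180.0, -0.0, 93.0]
force: [-4.4, 2.2, -0.2]
finger_gap: 0.0129
grasp_force: 12.0
```

servo_tool(
  dp=[
    [-0.001, 0, 0],
    [-0.002, 0, 0],
    [-0.002, 0, 0],
  ],
  twist=[
    [0, 0, 0],
    [0, 0, 0],
    [0, 0, 0],
  ],
  fingers=[1, 1, 1],
)

```text
clock: 14.1
tcp_pos: [0.5392, -0.0034, 0.0518]
tool_rot: [-180.0, 0.0, 93.0]
force: [-3.4, 1.2, -1.4]
finger_gap: 0.0128
grasp_force: 12.0
```

servo_tool(
  dp=[
    [-0.001, 0, 0],
    [-0.002, 0, 0],
    [-0.002, 0, 0],
  ],
  twist=[
    [0, 0, 0],
    [0, 0, 0],
    [0, 0, 0],
  ],
  fingers=[1, 1, 1],
)

```text
clock: 14.48
tcp_pos: [0.5392, -0.004, 0.0518]
tool_rot: [180.0, 0.0, 93.0]
force: [-2.6, 0.9, -1.0]
finger_gap: 0.0127
grasp_force: 12.0
```

servo_tool(
  dp=[
    [-0.001, 0, 0],
    [-0.002, 0, 0],
    [-0.002, 0, 0],
  ],
  twist=[
    [0, 0, 0],
    [0, 0, 0],
    [0, 0, 0],
  ],
  fingers=[1, 1, 1],
)

```text
clock: 14.85
tcp_pos: [0.5394, -0.0046, 0.0519]
tool_rot: [180.0, 0.0, 93.0]
force: [-1.7, 0.3, -2.1]
finger_gap: 0.0128
grasp_force: 12.0
```

servo_tool(
  dp=[
    [0, 0.001, 0],
    [0, 0.002, 0],
    [0, 0.002, 0],
  ],
  twist=[
    [0, 0, 0],
    [0, 0, 0],
    [0, 0, 0],
  ],
  fingers=[1, 1, 1],
)

```text
clock: 15.22
tcp_pos: [0.5403, -0.0046, 0.052]
tool_rot: [179.9, 0.0, 93.0]
force: [0.7, -1.4, -0.5]
finger_gap: 0.0127
grasp_force: 12.0
```

The teeth are entering. I advance gently.

servo_tool(
  dp=[
    [0, 0.0015, 0],
    [0, 0.003, 0],
    [0, 0.003, 0],
  ],
  twist=[
    [0, 0, 0],
    [0, 0, 0],
    [0, 0, 0],
  ],
  fingers=[1, 1, 1],
)

```text
clock: 15.6
tcp_pos: [0.5408, -0.0045, 0.0518]
tool_rot: [180.0, 0.0, 93.0]
force: [-0.7, -1.8, -2.1]
finger_gap: 0.0129
grasp_force: 12.0
```

servo_tool(
  dp=[
    [0, 0.0015, 0],
    [0, 0.003, 0],
    [0, 0.003, 0],
  ],
  twist=[
    [0, 0, 0],
    [0, 0, 0],
    [0, 0, 0],
  ],
  fingers=[1, 1, 1],
)

```text
clock: 15.98
tcp_pos: [0.5416, -0.0044, 0.0518]
tool_rot: [-180.0, 0.0, 93.0]
force: [-1.0, -1.7, -1.5]
finger_gap: 0.0128
grasp_force: 12.0
```

servo_tool(
  dp=[
    [-0.0007, 0.0015, 0],
    [-0.0007, 0.003, 0],
    [-0.0007, 0.003, 0],
  ],
  twist=[
    [0, 0, 0],
    [0, 0, 0],
    [0, 0, 0],
  ],
  fingers=[1, 1, 1],
)

```text
clock: 16.35
tcp_pos: [0.5426, -0.0045, 0.0518]
tool_rot: [180.0, -0.0, 93.0]
force: [-0.3, -1.8, -2.3]
finger_gap: 0.0128
grasp_force: 12.0
```

servo_tool(
  dp=[
    [0, 0.0015, 0],
    [0, 0.003, 0],
    [0, 0.003, 0],
  ],
  twist=[
    [0, 0, 0],
    [0, 0, 0],
    [0, 0, 0],
  ],
  fingers=[1, 1, 1],
)

```text
clock: 16.73
tcp_pos: [0.5435, -0.0045, 0.0518]
tool_rot: [-180.0, -0.0, 93.0]
force: [-0.8, -1.3, -2.1]
finger_gap: 0.0126
grasp_force: 12.0
```

servo_tool(
  dp=[
    [-0.0003, 0.0012, 0],
    [-0.0003, 0.0025, 0],
    [-0.0003, 0.0025, 0],
  ],
  twist=[
    [0, 0, 0],
    [0, 0, 0],
    [0, 0, 0],
  ],
  fingers=[1, 1, 1],
)

```text
clock: 17.1
tcp_pos: [0.5441, -0.0045, 0.0519]
tool_rot: [-180.0, -0.0, 93.0]
force: [-2.8, -1.2, -0.8]
finger_gap: 0.0127
grasp_force: 12.0
```

servo_tool(
  dp=[
    [0, 0.0015, 0],
    [0, 0.0015, 0],
    [0, 0.0015, 0],
  ],
  twist=[
    [0, 0, 0],
    [0, 0, 0],
    [0, 0, 0],
  ],
  fingers=[1, 1, 1],
)

```text
clock: 17.48
tcp_pos: [0.5442, -0.0045, 0.0519]
tool_rot: [-179.9, -0.0, 93.0]
force: [-6.0, -1.1, 2.7]
finger_gap: 0.0127
grasp_force: 12.0
```

It is fully home (5 mm past riding). I relax and let go.

servo_tool(
  dp=[
    [0, -0.001, 0.001],
    [0, -0.0015, 0.0012],
    [0, -0.0015, 0.0012],
    [0, -0.0015, 0.0012],
    [0, -0.0015, 0.0012],
    [0, -0.0015, 0.0012],
    [0, -0.0015, 0.0012],
  ],
  twist=[
    [0, 0, 0],
    [0, 0, 0],
    [0, 0, 0],
    [0, 0, 0],
    [0, 0, 0],
    [0, 0, 0],
    [0, 0, 0],
  ],
  fingers=[1, 1, 1, 0.8, 0.7, 0.7, 0.7],
  force=4,
)

```text
clock: 18.35
tcp_pos: [0.5443, -0.0045, 0.0515]
tool_rot: [180.0, -0.0, 93.0]
force: [-0.7, -0.4, 0.2]
finger_gap: 0.0282
grasp_force: 0.0
```

servo_tool(
  dp=[
    [0, 0, -0.05],
    [0, 0, -0.15],
    [0, 0, -0.2],
    [0, -0.07, -0.2],
    [0, -0.13, -0.2],
    [0, -0.13, -0.2],
    [0, -0.13, -0.2],
  ],
  twist=[
    [0, 0, 0],
    [0, 0, 0],
    [0, 0, 0],
    [0, 0, 0],
    [0, 0, 0],
    [0, 0, 0],
    [0, 0, 0],
  ],
  fingers=[0.7, 0.7, 0.7, 1, 1, 1, 1],
)

```text
clock: 19.23
tcp_pos: [0.5059, -0.0066, 0.1118]
tool_rot: [180.0, 0.0, 93.0]
force: [0.2, -0.3, -0.1]
finger_gap: 0.0005
grasp_force: 0.0
```

```bash
python3 - <<'E'
from h import *
st()
im,d=cap('scene','s5')
B=cv2.resize(im[260:330,225:295],(600,600),interpolation=cv2.INTER_CUBIC)
cv2.imwrite('pics/z5.png',B[:,:,::-1])
E
```

```text
{'clock': 19.225, 'tcp_pos': [0.5059, -0.0066, 0.1118], 'tool_rot': [179.9637, 0.0036, 92.9957], 'force': [0.2214, -0.2543, -0.0907], 'finger_gap': 0.0005, 'grasp_force': 0.0}
```

View pics/z5.png

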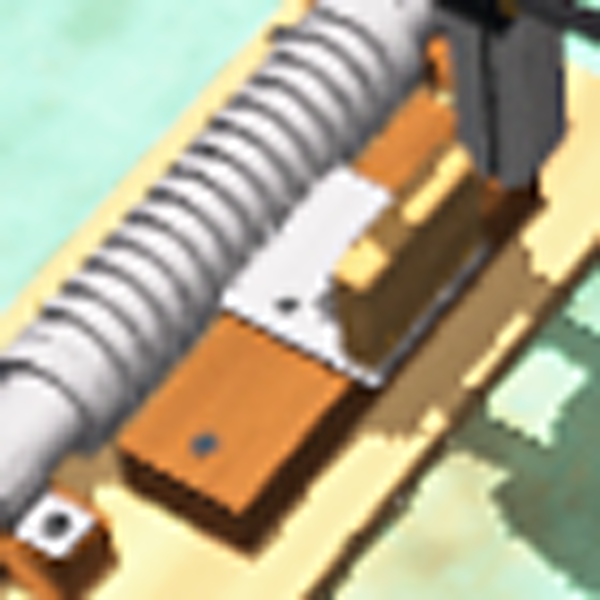

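The leaf lies flat and seated: the plate edge is against the crests (crop 230–340, 170–300) with no gap visible. Next I shut the fingers, tilt the tip forward and go behind the left end of the bar.

servo_tool(
  dp=[
    [0.035, 0.015, 0],
    [0.07, 0.031, 0],
    [0.07, 0.031, 0.1],
    [0.07, 0.031, 0.2],
    [0.07, 0.031, 0.214],
    [0.07, 0.031, 0.214],
    [0.07, 0.031, 0.214],
  ],
  twist=[
    [-0.06, 0, 0],
    [-0.11, 0, 0],
    [-0.11, 0, 0],
    [-0.11, 0, 0],
    [-0.11, 0, 0],
    [-0.11, 0, 0],
    [-0.11, 0, 0],
  ],
  fingers=[1, 1, 1, 1, 1, 1, 1],
)

```text
clock: 20.15
tcp_pos: [0.5142, 0.0148, 0.0484]
tool_rot: [170.0, 0.0, 93.0]
force: [1.0, 0.0, 0.5]
finger_gap: 0.0003
grasp_force: 0.0
```

```bash
python3 -c "
from h import *
st()
T=Ro.from_euler('xyz',r.read_state()['tool_rot'],degrees=True);print(T.as_matrix().round(3))"
```

```text
{'clock': 20.15, 'tcp_pos': [0.5142, 0.0148, 0.0484], 'tool_rot': [170.0043, 0.0097, 92.9996], 'force': [1.0144, 0.0059, 0.476], 'finger_gap': 0.0003, 'grasp_force': 0.0}
[[-0.052  0.983  0.173]
 [ 0.999  0.052  0.009]
 [-0.     0.174 -0.985]]
```

servo_tool(
  dp=[
    [0, 0.013, 0.0023],
    [0, 0.0263, 0.0046],
    [0, 0.0263, 0.0046],
    [0, 0.0263, 0.0046],
  ],
  twist=[
    [0, 0, 0],
    [0, 0, 0],
    [0, 0, 0],
    [0, 0, 0],
  ],
  fingers=[1, 1, 1, 1],
)

```text
clock: 20.65
tcp_pos: [0.5214, 0.0153, 0.0473]
tool_rot: [170.1, -0.0, 93.0]
force: [0.8, -0.0, -0.3]
finger_gap: 0.0006
grasp_force: 0.0
```

servo_tool(
  dp=[
    [0, 0.0015, 0.0003],
    [0, 0.0033, 0.0006],
    [0, 0.0033, 0.0006],
  ],
  twist=[
    [0, 0, 0],
    [0, 0, 0],
    [0, 0, 0],
  ],
  fingers=[1, 1, 1],
)

```text
clock: 21.02
tcp_pos: [0.5225, 0.0153, 0.0473]
tool_rot: [170.1, -0.0, 93.0]
force: [-0.2, -0.0, 0.3]
finger_gap: 0.0006
grasp_force: 0.0
```

servo_tool(
  dp=[
    [0, 0.0015, 0.0003],
    [0, 0.0033, 0.0006],
    [0, 0.0033, 0.0006],
  ],
  twist=[
    [0, 0, 0],
    [0, 0, 0],
    [0, 0, 0],
  ],
  fingers=[1, 1, 1],
)

```text
clock: 21.4
tcp_pos: [0.5235, 0.0154, 0.0473]
tool_rot: [170.1, -0.0, 93.0]
force: [0.1, -0.1, 0.5]
finger_gap: 0.0007
grasp_force: 0.0
```

servo_tool(
  dp=[
    [0, 0.0015, 0.0003],
    [0, 0.0027, 0.0005],
    [0, 0.0027, 0.0005],
  ],
  twist=[
    [0, 0, 0],
    [0, 0, 0],
    [0, 0, 0],
  ],
  fingers=[1, 1, 1],
)

```text
clock: 21.78
tcp_pos: [0.5243, 0.0154, 0.0473]
tool_rot: [170.1, -0.0, 93.0]
force: [0.0, 0.0, 0.5]
finger_gap: 0.0007
grasp_force: 0.0
```

servo_tool(
  dp=[
    [0, 0.001, 0.0002],
    [0, 0.002, 0.0004],
    [0, 0.002, 0.0004],
  ],
  twist=[
    [0, 0, 0],
    [0, 0, 0],
    [0, 0, 0],
  ],
  fingers=[1, 1, 1],
)

```text
clock: 22.15
tcp_pos: [0.5249, 0.0155, 0.0473]
tool_rot: [170.1, 0.0, 93.0]
force: [0.4, 0.4, 0.3]
finger_gap: 0.0007
grasp_force: 0.0
```

servo_tool(
  dp=[
    [0, 0.001, 0.0002],
    [0, 0.002, 0.0004],
    [0, 0.002, 0.0004],
  ],
  twist=[
    [0, 0, 0],
    [0, 0, 0],
    [0, 0, 0],
  ],
  fingers=[1, 1, 1],
)

```text
clock: 22.52
tcp_pos: [0.5255, 0.0155, 0.0472]
tool_rot: [170.1, 0.0, 93.0]
force: [-0.3, -1.1, 0.1]
finger_gap: 0.0003
grasp_force: 0.0
```

servo_tool(
  dp=[
    [0, 0.001, 0.0002],
    [0, 0.0015, 0.0003],
    [0, 0.0015, 0.0003],
  ],
  twist=[
    [0, 0, 0],
    [0, 0, 0],
    [0, 0, 0],
  ],
  fingers=[1, 1, 1],
)

```text
clock: 22.9
tcp_pos: [0.526, 0.0155, 0.0472]
tool_rot: [170.1, -0.0, 93.0]
force: [-0.6, 0.3, -0.2]
finger_gap: 0.0005
grasp_force: 0.0
```

servo_tool(
  dp=[
    [0, 0.001, 0.0002],
    [0, 0.0015, 0.0003],
    [0, 0.0015, 0.0003],
  ],
  twist=[
    [0, 0, 0],
    [0, 0, 0],
    [0, 0, 0],
  ],
  fingers=[1, 1, 1],
)

```text
clock: 23.28
tcp_pos: [0.5264, 0.0156, 0.0472]
tool_rot: [170.1, -0.0, 93.0]
force: [-0.8, 0.2, 0.8]
finger_gap: 0.0005
grasp_force: 0.0
```

servo_tool(
  dp=[
    [0, 0.001, 0.0002],
    [0, 0.0015, 0.0003],
    [0, 0.0015, 0.0003],
  ],
  twist=[
    [0, 0, 0],
    [0, 0, 0],
    [0, 0, 0],
  ],
  fingers=[1, 1, 1],
)

```text
clock: 23.65
tcp_pos: [0.5269, 0.0156, 0.0472]
tool_rot: [170.1, -0.0, 93.0]
force: [0.1, -1.5, -0.3]
finger_gap: 0.0004
grasp_force: 0.0
```

servo_tool(
  dp=[
    [0, 0.001, 0.0002],
    [0, 0.0025, 0.0004],
    [0, 0.0025, 0.0004],
  ],
  twist=[
    [0, 0, 0],
    [0, 0, 0],
    [0, 0, 0],
  ],
  fingers=[1, 1, 1],
)

```text
clock: 24.02
tcp_pos: [0.5277, 0.0156, 0.0472]
tool_rot: [170.1, -0.0, 93.0]
force: [-0.6, 0.1, 0.5]
finger_gap: 0.0006
grasp_force: 0.0
```

servo_tool(
  dp=[
    [0, 0.001, 0.0002],
    [0, 0.0015, 0.0003],
    [0, 0.0015, 0.0003],
  ],
  twist=[
    [0, 0, 0],
    [0, 0, 0],
    [0, 0, 0],
  ],
  fingers=[1, 1, 1],
)

```text
clock: 24.4
tcp_pos: [0.5281, 0.0156, 0.0472]
tool_rot: [170.1, 0.0, 93.0]
force: [-0.5, -0.4, 0.5]
finger_gap: 0.0006
grasp_force: 0.0
```

servo_tool(
  dp=[
    [0, 0.001, 0.0002],
    [0, 0.0025, 0.0004],
    [0, 0.0025, 0.0004],
  ],
  twist=[
    [0, 0, 0],
    [0, 0, 0],
    [0, 0, 0],
  ],
  fingers=[1, 1, 1],
)

```text
clock: 24.78
tcp_pos: [0.5289, 0.0157, 0.0472]
tool_rot: [170.1, 0.0, 93.0]
force: [-0.2, 0.6, 1.0]
finger_gap: 0.0006
grasp_force: 0.0
```

servo_tool(
  dp=[
    [0, 0.001, 0.0002],
    [0, 0.002, 0.0004],
    [0, 0.002, 0.0004],
  ],
  twist=[
    [0, 0, 0],
    [0, 0, 0],
    [0, 0, 0],
  ],
  fingers=[1, 1, 1],
)

```text
clock: 25.15
tcp_pos: [0.5295, 0.0157, 0.0472]
tool_rot: [170.1, -0.0, 93.0]
force: [-0.4, -1.3, -0.5]
finger_gap: 0.0011
grasp_force: 0.0
```

servo_tool(
  dp=[
    [0, 0.001, 0.0002],
    [0, 0.002, 0.0004],
    [0, 0.002, 0.0004],
  ],
  twist=[
    [0, 0, 0],
    [0, 0, 0],
    [0, 0, 0],
  ],
  fingers=[1, 1, 1],
)

```text
clock: 25.52
tcp_pos: [0.5299, 0.0158, 0.0471]
tool_rot: [170.1, -0.0, 93.0]
force: [-1.9, 0.5, 1.0]
finger_gap: 0.0003
grasp_force: 0.9
```

servo_tool(
  dp=[
    [0, 0.001, 0.0002],
    [0, 0.002, 0.0004],
    [0, 0.002, 0.0004],
  ],
  twist=[
    [0, 0, 0],
    [0, 0, 0],
    [0, 0, 0],
  ],
  fingers=[1, 1, 1],
)

```text
clock: 25.9
tcp_pos: [0.5301, 0.0158, 0.0471]
tool_rot: [170.2, -0.0, 93.0]
force: [-6.5, 0.8, 5.8]
finger_gap: 0.0003
grasp_force: 3.6
```

It bears at the left end (6.5 N, no movement). I hold briefly, back off, move to the right end and approach.

servo_tool(
  dp=[
    [0, 0, 0],
    [0, 0, 0],
    [0, -0.01, -0.0017],
    [0, -0.025, -0.0043],
    [-0.07, -0.025, -0.0043],
    [-0.14, -0.025, -0.0043],
    [-0.14, -0.025, -0.0043],
    [-0.14, -0.01, -0.0017],
    [-0.14, -0.01, -0.0017],
    [-0.14, -0.01, -0.0017],
  ],
  twist=[
    [0, 0, 0],
    [0, 0, 0],
    [0, 0, 0],
    [0, 0, 0],
    [0, 0, 0],
    [0, 0, 0],
    [0, 0, 0],
    [0, 0, 0],
    [0, 0, 0],
    [0, 0, 0],
  ],
  fingers=[1, 1, 1, 1, 1, 1, 1, 1, 1, 1],
)

```text
clock: 27.15
tcp_pos: [0.5298, -0.0259, 0.0471]
tool_rot: [170.1, -0.0, 93.0]
force: [0.1, 0.5, 0.5]
finger_gap: 0.0006
grasp_force: 0.0
```

servo_tool(
  dp=[
    [0, 0.002, 0.0004],
    [0, 0.005, 0.0009],
    [0, 0.005, 0.0009],
  ],
  twist=[
    [0, 0, 0],
    [0, 0, 0],
    [0, 0, 0],
  ],
  fingers=[1, 1, 1],
)

```text
clock: 27.52
tcp_pos: [0.5314, -0.0262, 0.0471]
tool_rot: [170.1, -0.0, 93.0]
force: [0.5, 0.7, 0.1]
finger_gap: 0.0005
grasp_force: 0.0
```

servo_tool(
  dp=[
    [0, 0.001, 0.0002],
    [0, 0.002, 0.0004],
    [0, 0.002, 0.0004],
  ],
  twist=[
    [0, 0, 0],
    [0, 0, 0],
    [0, 0, 0],
  ],
  fingers=[1, 1, 1],
)

```text
clock: 27.9
tcp_pos: [0.5319, -0.0262, 0.0471]
tool_rot: [170.1, -0.0, 93.0]
force: [-1.3, -0.9, 0.8]
finger_gap: 0.001
grasp_force: 0.5
```

servo_tool(
  dp=[
    [0, 0.001, 0.0002],
    [0, 0.002, 0.0004],
    [0, 0.002, 0.0004],
  ],
  twist=[
    [0, 0, 0],
    [0, 0, 0],
    [0, 0, 0],
  ],
  fingers=[1, 1, 1],
)

```text
clock: 28.28
tcp_pos: [0.5322, -0.0263, 0.047]
tool_rot: [170.2, -0.0, 93.0]
force: [-6.3, -1.1, 3.9]
finger_gap: 0.0007
grasp_force: 3.0
```

It bears at the right end too; the two contacts give a slope of 2.9°, so the leaf is square and does not rock. I back off and lift clear.

servo_tool(
  dp=[
    [0, 0, 0],
    [0, 0, 0],
    [0, -0.02, -0.0035],
    [0, -0.06, -0.01],
    [0, -0.1, -0.15],
    [0, -0.1, -0.35],
    [0, -0.1, -0.5],
    [0, -0.1, -0.5],
    [0, -0.1, -0.5],
  ],
  twist=[
    [0, 0, 0],
    [0, 0, 0],
    [0, 0, 0],
    [0, 0, 0],
    [0, 0, 0],
    [0, 0, 0],
    [0, 0, 0],
    [0, 0, 0],
    [0, 0, 0],
  ],
  fingers=[1, 1, 1, 1, 1, 1, 1, 1, 1],
)

```text
clock: 29.4
tcp_pos: [0.4767, -0.029, 0.1887]
tool_rot: [170.2, -0.0, 93.0]
force: [-0.4, 0.1, 0.8]
finger_gap: 0.0007
grasp_force: 0.0
```

```bash
python3 - <<'E'
from h import *
st()
im,d=cap('scene','s6')
B=cv2.resize(im[260:330,225:295],(600,600),interpolation=cv2.INTER_CUBIC)
cv2.imwrite('pics/z6.png',B[:,:,::-1])
E
```

```text
{'clock': 29.4, 'tcp_pos': [0.4767, -0.029, 0.1887], 'tool_rot': [170.1504, -0.0137, 93.0003], 'force': [-0.4373, 0.1102, 0.842], 'finger_gap': 0.0007, 'grasp_force': 0.0}
```

View pics/z6.png

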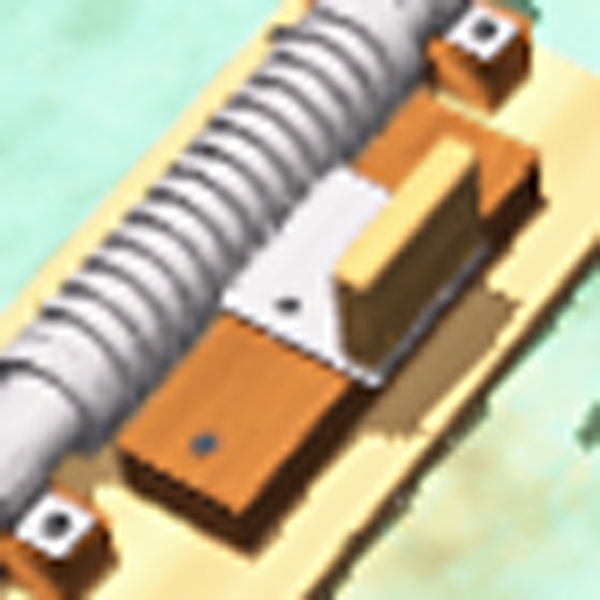

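The leaf lies flat, its edge on the crests (crop 230–340, 170–300), the gripper is clear and the position is unchanged from before pressing.

```bash
python3 -c "
from rig import job
print(job.hand_in())"
```

```text
the job is handed in; nothing more can be done
None
```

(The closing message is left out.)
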